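Show a flow-cell cartridge to the inspection camera

ROBOT

A 6-joint arm with a two-finger parallel gripper is mounted at the origin on the work surface. World frame = base frame: x ahead of the robot, y to its left, z up, the work surface at z = 0. Lengths are in m, angles in rad, forces in N, time in s.
With the tool pointing down it reaches from about 0.25 to 0.725 m from the base axis. Payload 4 kg.
Tool frame: the origin (TCP) lies on the centre line of the jaws, within the pads' length; the fingertips stand 17 mm ahead of it and the grasp point (between the pads) lies 2 mm behind it; z points along the fingers, y is the line along which they close (so a half turn about z gives the same grasp; the last joint's range is limited). The gripper opens to 85 mm and grips with 20 to 120 N. Pads are 22 mm wide; open, the fingers measure 114 mm over their backs; the gripper's body (76 mm by 85 mm) begins 54 mm behind the grasp point. The pads swing forward as they close: fully open they stand 13 mm farther back than shut.
Start: joints at [1.225, 0.241, 0.005, 1.335, 0, 1.571], TCP at [0.169, 0.47, 0.22] pointing down, gripper open.
Joint ranges: [-2.72, 2.72], [-1.05, 1.87], [-1.09, 1.28], [-1.99, 2.15], [-1.42, 1.44], [-3.14, 3.14]. Speed limits (rad/s): [2.79, 2.79, 3.14, 3.14, 3.14, 3.14].

INTERFACE

Orientations are given as a unit quaternion [x, y, z, w].
In Python, from workcell import get_obs, imaging, order gives the robot as it stands.
- The arm moves only by the tool apply_moves, never from a script. Its argument "targets" is a list that holds one entry, the list of rows, each a list of 5 numbers: the shift along the world's x, y, z in units of 40 mm (1.0 is 40 mm), then the turn about the world's z in degrees, then the gripper command: -1 is shut, 1 is fully open, values between are in proportion. In form: [[[dx, dy, dz, turn, fingers], ...]]. A call has 1 to 8 rows; each row shifts and turns the commanded pose from where the row before left it; what a row does not reach is not made up. A row lasts 1/12 s, in which the tool goes at most 41.7 mm and 7.16 degrees, less where a joint would pass 70% of its speed; a pose out of reach is approached as far as the arm can. A call is refused whole if a number of a shift passes 1 or a number of a turn 7.16, either way. A call with a gripper value outside its range is refused whole. The fingers move at their own pace and stop on an object; the grip force is fixed at half the most. Time passes only in rows, so rows that do not move let the fingers close. It gives the time, the measured TCP pose, the force, the opening and the grip force at its end, in the units of the state.
- get_obs(): the state, without advancing time (a new reading comes with each control period).
- imaging.camera(name): name is "scene" or "top" or "wrist"; returns (picture, depth): 420x560x3 uint8, blue, green, red; 420x560 float32, m along the optical axis (not along the pixel's ray), 0 where there is no reading.
- imaging.get_calibration(name): a dict with "camera_matrix" (3x3 intrinsics, pixels), "k1" (the pictures are not rectified: a ray, as slopes to the right and down, at radius r is drawn at 1 + k1 r^2 times it, then the intrinsics apply), "eye" and "rotation" of the camera in the world; the wrist camera has in their place "hand_eye" (4x4, takes a point from camera to tool coordinates, whose origin is the TCP and whose axes are the flange's). Camera axes: x right, y down, z forward; pixel columns grow to the right and rows downward; lengths in m; the calibration is good to about 2 mm. A picture is of the moment at which its call begins: read the wrist's pose just before it. get_calibration takes no time and is no camera call.
- order.job_done(): hands the job in; it is judged then, once.
The state is a dict: "clock": time; "joint_pos": joint angles; "joint_vel": joint speeds; "tau": joint torques, N m; "eef_pos": TCP position; "tool_rot": TCP orientation; "ft_force": force on the tool from outside, world axes, zero at the start; "ft_torque": the same for the moment, N m; "grip_width": finger opening in m; "grasp_force": force on a finger pad.
Only numpy, scipy, OpenCV 4.12 (cv2) and the standard library are available. Lean on these libraries where they do the work, as an engineer would, in place of code of your own. Each camera call takes 0.05 s, during which the arm holds its last target. There are 200 camera calls.

TASK

Fold both flaps of the small carton well back past upright, then lift out the flow-cell cartridge with the green grip and hold it up in the air in front of the inspection camera: its window squarely facing the lens, centred, grip end up, with the window 16 cm from the lens. Finish while still holding it there, still; the other two cartridges stay in their slots, and do not shift the camera, the bottle or the tip box.

Things in the scene. Friction and masses are not known exactly. Their poses are not given: they have to be found in the camera images.
- carton: Brown carton fixed to the bench, outside 192 (x) x 150 (y) x 105 mm high, walls 4 mm. Origin: centre of its underside, z up. Dark foam inside, top at 40 mm, has three 20 x 82 mm slots at x = -55, 0, +55 mm, y = 0, slot floor at 6 mm. A cartridge stands in each, in any order, axes along the carton's, window towards +x, its top at z = 101 mm.
- flap_left (a joint): Angle of the flap on the carton's +y wall. 0 flat over the carton, 1.57 upright, 2.6 its limit, folded far back outwards. Cardboard, 4 mm thick, 184 mm along the hinge, reaching 65 mm from it, blue stripe near the free edge. Starts half up (0.6 to 0.95); stiff crease, stays where left; under 2 N at the free edge moves it.
- flap_right (a joint): The same for the mirror-image flap on the carton's -y wall: 0 flat, 1.57 upright, 2.6 limit. At the start a gap of 38 mm or more lies between the two flaps' free edges, along the carton's middle.
- flap_left_hinge (a point): Middle of the left flap's hinge line, which runs along the carton's x axis, at y = +73, z = 107 mm in the carton's frame.
- flap_right_hinge (a point): Middle of the right flap's hinge line, at y = -73, z = 107 mm in the carton's frame.
- flap_left_edge (a point): Middle of the left flap's free edge, 65 mm from its hinge.
- flap_right_edge (a point): Middle of the right flap's free edge, 65 mm from its hinge.
- green_cart: The wanted cartridge: upright white plate 16 (x, thickness) x 76 (y) x 73 mm (z), with a green grip block on top, 14 (x) x 44 (y) mm, from z = 73 to 95 mm. Origin: centre of its underside; z up through the grip; x points out of the face with the window. About 0.08 kg. Grip it across its thickness (along x), e.g. at z = 84 mm.
- green_cart_window (a point): Centre of the green cartridge's window: blue-grey glass in a black frame (50 x 36 mm) on its +x face, at x = 8, y = 0, z = 38 mm in the cartridge's frame. The opposite face bears only a paper label.
- blue_cart: Cartridge of the same shape and size with a blue grip, in another slot; stays there.
- yellow_cart: Cartridge of the same shape and size with a yellow grip, in another slot; stays there.
- camera: Inspection camera: white box, black 36 mm lens barrel, blue ring, on a column (20 mm diameter, 414 mm high) 75 mm behind the lens. Origin: centre of the lens front, 265 to 315 mm above the bench. It looks along its own -x, 25 degrees below level, roughly towards the robot; y level, z upward. A cartridge shown squarely has its x, y, z axes parallel to the camera's.
- focus (a point): Point in the air where the window's centre belongs: on the camera's optical axis 160 mm in front of the lens (x = -160 mm in the camera's frame).
- bottle: Glass bottle with a blue cap, 60 mm diameter, 115 mm high; bystander. Origin: centre of its underside.
- tip_box: Green pipette-tip box with pale lid, 85 x 122 x 67 mm high; bystander. Origin: centre of its underside.
There are look-alikes about, which are no part of the job. There is more than one size of the carton; the one meant has the size given above.

How it is judged:
By the outcome, as a careful person would: the job done as asked, in the order asked, and still so for the second after the job is handed in, while the arm keeps its last pose, push and grip.
It also fails if it takes over 51 s, if anything falls off the work surface, if the arm or the gripper's body presses on something with over 40 N, if the wrist force passes 120 N, or if a joint passes its speed limit or range.

## Working session

There is one attempt and no reset: what is moved stays moved. The work goes in short steps, Python scripts to look and compute and a tool call to move; the robot and the scene stay as the last step left them, time stands still between calls to the robot, and variables do not carry over. Pictures are saved under pics/ and viewed, at most 10 in all, crops included, and the job is handed in when it is done.

Besides the shell and the picture viewer there is one more tool, called by a JSON object that holds its "fn" and its "kwargs", one argument or row to a line. apply_moves: Moves the arm, as the interface text tells. Its arguments: {"type":"object","properties":{"targets":{"type":"array","items":{"type":"array","items":{"type":"array","items":{"type":"number"}}}}},"required":["targets"]}

```bash
mkdir -p pics; ls; python3 - <<'E'
from workcell import get_obs, imaging
import cv2, numpy as np
for n in ("scene","top","wrist"):
    p,d=imaging.camera(n); cv2.imwrite(f"pics/{n}0.png",p); np.savez(f"pics/{n}0.npz",p=p,d=d)
    print(n,{k:np.round(np.array(v),4).tolist() for k,v in imaging.get_calibration(n).items()})
a=[cv2.imread(f"pics/{n}0.png") for n in("scene","top")]
print(get_obs())
E
```

```text
pics
scene {'camera_matrix': [[468.2696, 0.0, 276.2163], [0.0, 468.2696, 214.5098], [0.0, 0.0, 1.0]], 'k1': -0.1376, 'eye': [1.4948, 0.4024, 0.7936], 'rotation': [0.4797, 0.7232, -0.4185, -0.2677]}
top {'camera_matrix': [[381.7949, 0.0, 269.827], [0.0, 381.7949, 203.6748], [0.0, 0.0, 1.0]], 'k1': -0.1087, 'eye': [0.481, 0.0008, 1.1379], 'rotation': [-0.6962, 0.716, -0.0447, 0.0268]}
wrist {'camera_matrix': [[359.6157, 0.0, 280.2444], [0.0, 359.6157, 207.8044], [0.0, 0.0, 1.0]], 'k1': -0.0115, 'hand_eye': [[0.0017, -0.9532, -0.3023, 0.0768], [1.0, 0.0017, 0.0001, -0.0002], [0.0004, -0.3023, 0.9532, -0.1539], [0.0, 0.0, 0.0, 1.0]]}
{'clock': 0.15, 'joint_pos': array([ 1.22503694e+00,  2.41258260e-01,  4.05792150e-03,  1.33521380e+00,
       -5.87616408e-06,  1.57078645e+00]), 'joint_vel': array([ 0.00053588, -0.0023442 ,  0.0045676 , -0.00214038, -0.0004141 ,
       -0.00029718]), 'tau': array([ 7.87577687e-05, -3.72635651e+01,  2.52639252e+01,  1.23797820e-02,
       -2.44357238e-05,  1.29530076e-05]), 'eef_pos': array([0.16929079, 0.46994619, 0.21931758]), 'tool_rot': array([ 1.72014899e-01,  9.85094016e-01, -7.97354530e-04, -1.36257831e-04]), 'ft_force': array([-0.18085108, -0.52299438, -1.04147839]), 'ft_torque': array([ 0.00688662, -0.04293813,  0.01020361]), 'grasp_force': 0.0, 'grip_width': 0.08525092962966599}
```

View pics/scene0.png

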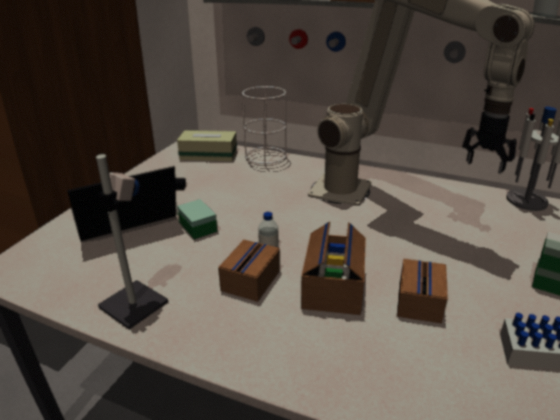

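View pics/top0.png

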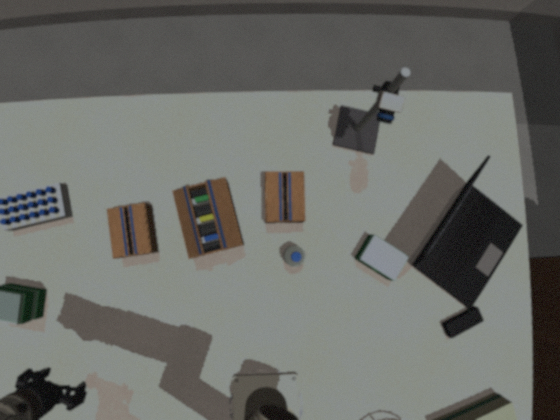

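```bash
cat > h.py <<'E'
import cv2, numpy as np
from scipy.spatial.transform import Rotation as R
from workcell import get_obs, imaging
def cam(n,obs=None):
    c=imaging.get_calibration(n); K=np.array(c["camera_matrix"])
    if n=="wrist":
        o=obs or get_obs(); T=np.eye(4); T[:3,:3]=R.from_quat(o["tool_rot"]).as_matrix(); T[:3,3]=o["eef_pos"]
        T=T@np.array(c["hand_eye"]); return K,c["k1"],T[:3,3],T[:3,:3]
    r=np.array(c["rotation"]); M=R.from_quat(r).as_matrix() if r.size==4 else r
    return K,c["k1"],np.array(c["eye"]),M
def rays(C,uv):
    K,k,e,M=C; uv=np.asarray(uv,float).reshape(-1,1,2)
    s=cv2.undistortPoints(uv,K,np.array([k,0,0,0.]))[:,0]
    return np.c_[s,np.ones(len(s))]@M.T
def onplane(C,uv,z):
    d=rays(C,uv); return C[2]+d*((z-C[2][2])/d[:,2])[:,None]
def cloud(C,D):
    v,u=np.mgrid[:D.shape[0],:D.shape[1]]
    return (C[2]+rays(C,np.stack([u,v],-1).reshape(-1,2))*D.reshape(-1,1)).reshape(*D.shape,3)
def proj(C,P):
    K,k,e,M=C; q=(np.atleast_2d(P)-e)@M; return cv2.projectPoints(q,np.zeros(3),np.zeros(3),K,np.array([k,0,0,0.]))[0][:,0]
def tri(CA,a,CB,b):
    A=rays(CA,a)[0];B=rays(CB,b)[0];m=np.c_[A,-B];s=np.linalg.lstsq(m,CB[2]-CA[2],rcond=None)[0]
    p=CA[2]+A*s[0];q=CB[2]+B*s[1];return (p+q)/2,np.linalg.norm(p-q)
E
python3 - <<'E'
from h import *
S=np.load("pics/scene0.npz");T=np.load("pics/top0.npz")
def cr(p,x,y,w,h): return cv2.convertScaleAbs(cv2.resize(p[y:y+h,x:x+w],(400,300),interpolation=cv2.INTER_CUBIC),alpha=1.4)
m=np.vstack([np.hstack([cr(T['p'],150,165,120,90),cr(T['p'],320,50,120,90)]),np.hstack([cr(S['p'],275,215,120,90),cr(S['p'],80,150,120,90)])])
cv2.imwrite("pics/m1.png",m)
C=cam("top");P=cloud(C,T['d']);hsv=cv2.cvtColor(T['p'],cv2.COLOR_BGR2HSV)
roi=np.zeros(hsv.shape[:2],np.uint8);roi[175:262,170:246]=1
for n,(a,b) in dict(green=(45,80),yellow=(20,36),blue=(100,114)).items():
    mk=((hsv[...,0]>=a)&(hsv[...,0]<=b)&(hsv[...,1]>110)&(hsv[...,2]>60)&(roi>0)).astype(np.uint8)
    k,l,st,ce=cv2.connectedComponentsWithStats(mk)
    for i in range(1,k):
        if st[i,4]>15: print(n,st[i],ce[i],onplane(C,ce[i],.101)[0].round(4),np.median(P[l==i],0).round(3))
E
```

```text
green [195 195  13   7  59] [201.16949153 197.91525424] [0.6067 0.1602 0.101 ] [0.606 0.161 0.102]
yellow [200 213  14   9  86] [206.63953488 216.91860465] [0.5542 0.1459 0.101 ] [0.554 0.147 0.102]
blue [205 233  13   8  71] [210.91549296 236.69014085] [0.5003 0.1351 0.101 ] [0.5   0.135 0.101]
```

View pics/m1.png

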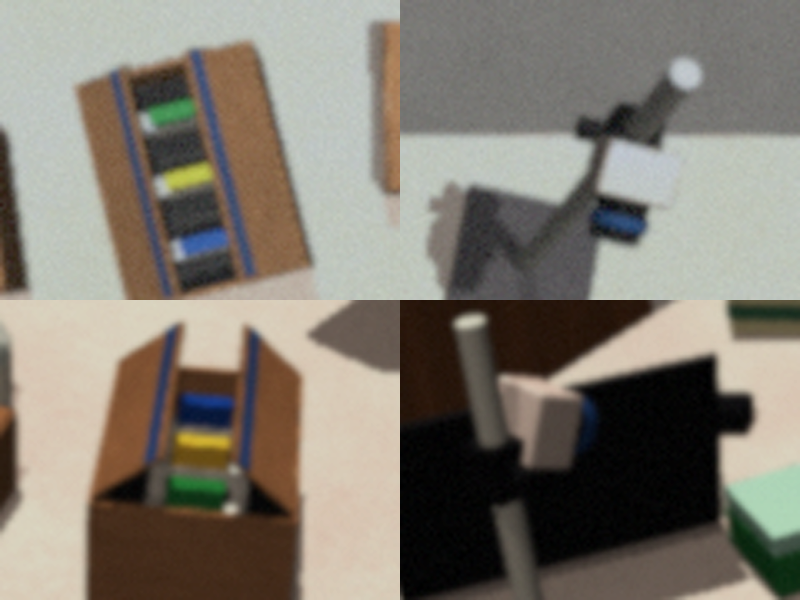

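{"fn": "apply_moves", "kwargs": {
  "targets": [
    [[0.3, 0.9, 0, 0, -1], [0.3, 0.9, 0, 0, -1], [0.3, 0.9, 0, 0, -1], [0.3, 0.9, 0, 0, -1], [0.3, 0.9, 0, 0, -1], [0.3, 0.9, 0, 0, -1], [0.3, 0.9, 0, 0, -1], [0.3, 0.9, 0, 0, -1]]
  ]
}}

```text
clock: 0.82
eef_pos: [0.2576, 0.7349, 0.2181]
tool_rot: [0.172, 0.985, 0.002, 0.0]
ft_force: [0.0, 1.0, 1.5]
grip_width: 0.0001
grasp_force: 0.0
```

Mosaic: green grip is in the far slot (top px ~201,198), yellow in the middle, blue near. The inspection camera box is at top px ~(392,102), with its blue ring at ~(385,117) towards the robot. Next I test whether over-reaching tilts the tool.

{"fn": "apply_moves", "kwargs": {
  "targets": [
    [[0.3, 0.9, 0, 0, -1], [0.3, 0.9, 0, 0, -1], [0.3, 0.9, 0, 0, -1], [0.3, 0.9, 0, 0, -1]]
  ]
}}

```text
clock: 1.15
eef_pos: [0.2773, 0.7978, 0.1757]
tool_rot: [0.172, 0.984, 0.048, 0.008]
ft_force: [0.1, -0.4, -0.3]
grip_width: -0.0004
grasp_force: 0.0
```

{"fn": "apply_moves", "kwargs": {
  "targets": [
    [[-0.3, -0.9, 0, 0, -1], [-0.3, -0.9, 0, 0, -1]]
  ]
}}

```text
clock: 1.32
eef_pos: [0.2643, 0.7588, 0.17]
tool_rot: [0.172, 0.984, 0.045, 0.007]
ft_force: [1.2, 0.6, 0.4]
grip_width: -0.0001
grasp_force: 0.0
```

```bash
python3 - <<'E'
from h import *
o=get_obs(); print(o['eef_pos'],R.from_quat(o['tool_rot']).as_matrix().round(3).tolist(),o['joint_pos'])
# carton
g=np.array([.6067,.1602]);y=np.array([.5542,.1459]);b=np.array([.5003,.1351])
a=(g-b)/np.linalg.norm(g-b); print("c",(g+y+b)/3,np.linalg.norm(g-y),np.linalg.norm(y-b),np.degrees(np.arctan2(a[1],a[0])))
T=np.load("pics/top0.npz");S=np.load("pics/scene0.npz");C=cam("top");P=cloud(C,T['d']);CS=cam("scene");PS=cloud(CS,S['d'])
# carton-frame cloud of flaps/walls from both views
c=(g+y+b)/3;M=np.array([a,[-a[1],a[0]]])
for nm,Q in(("top",P),("scene",PS)):
    q=Q.reshape(-1,3);l=np.c_[(q[:,:2]-c)@M.T,q[:,2]]
    k=(abs(l[:,0])<.07)&(abs(l[:,1])<.12)&(l[:,2]>.09)&(l[:,2]<.2);l=l[k]
    for s in(1,-1):
        e=l[(s*l[:,1]>.015)&(l[:,2]>.112)]
        r=np.c_[s*e[:,1],e[:,2]]; f=np.polyfit(r[:,0],r[:,1],1); print(nm,s,len(e),"slope ang",-np.arctan(f[0]),"y at z107",(0.107-f[1])/f[0],"ymin,zmax",np.percentile(r[:,0],2),np.percentile(r[:,1],98))
    w=l[(l[:,2]>.09)]; print(" y range",np.percentile(l[:,1],[1,99]))
# camera
tops=P[60:85,390:420]; hi=tops[(tops[...,2]>.38)&(tops[...,2]<.45)]; print("coltop",np.median(hi,0),len(hi))
hs=PS[150:180,90:115]; hi=hs[(hs[...,2]>.40)&(hs[...,2]<.43)]; print("coltop scene",np.median(hi,0) if len(hi) else 0,len(hi))
for nm,img,Q,roi in(("top",T['p'],P,(95,130,370,400)),("scene",S['p'],PS,(165,200,110,145))):
    h=cv2.cvtColor(img,cv2.COLOR_BGR2HSV);m=(h[...,0]>98)&(h[...,0]<125)&(h[...,1]>100)&(h[...,2]>40)
    z=np.zeros_like(m);z[roi[0]:roi[1],roi[2]:roi[3]]=1;m&=z;v,u=np.nonzero(m);print(nm,"ring",len(u),u.mean(),v.mean(),u.min(),u.max(),v.min(),v.max(),np.median(Q[m],0))
E
```

```text
[0.26434561 0.75875049 0.17002685] [[-0.941, 0.337, 0.03], [0.339, 0.937, 0.085], [0.001, 0.09, -0.996]] [ 1.23555469e+00  8.63942626e-01  9.03455544e-01  1.51988516e+00
 -8.87540444e-06  1.58121461e+00]
c [0.55373333 0.14706667] 0.05441268234520331 0.054971356177558564 13.273531307650265
top 1 819 slope ang 0.7274133928232511 y at z107 0.0755691557216746 ymin,zmax 0.022519698319025228 0.15371007714980234
top -1 1028 slope ang 0.6769790218450787 y at z107 0.07787621192897287 ymin,zmax 0.023432621770445538 0.15042984265268314
 y range [-0.07485344  0.07227437]
scene 1 568 slope ang 0.7320656949096102 y at z107 0.07445422878187816 ymin,zmax 0.02394976173088834 0.15143172974583347
scene -1 536 slope ang 0.6754904709886532 y at z107 0.07466131712719032 ymin,zmax 0.021486985294547123 0.14868001707485984
 y range [-0.07296089  0.07344512]
coltop [ 0.81471358 -0.3009877   0.4109463 ] 149
coltop scene [ 0.82192528 -0.29806811  0.41069828] 84
top ring 73 385.2739726027397 115.94520547945206 378 392 113 120 [ 0.75230397 -0.2833128   0.33040162]
scene ring 10 135.9 182.1 135 137 180 184 [ 0.75590946 -0.27199136  0.328754  ]
```

Tilt persists after over-reaching, so the 25° presentation tilt can be built that way later. First I undo the 5° by turning half round and over-reaching again.

{"fn": "apply_moves", "kwargs": {
  "targets": [
    [[-0.3, -0.9, 0.6, 7.16, -1], [-0.3, -0.9, 0.6, 7.16, -1], [0, 0, 0, 7.16, -1], [0, 0, 0, 7.16, -1], [0, 0, 0, 7.16, -1], [0, 0, 0, 7.16, -1], [0, 0, 0, 7.16, -1], [0, 0, 0, 7.16, -1]]
  ]
}}

```text
clock: 1.98
eef_pos: [0.2422, 0.6917, 0.2252]
tool_rot: [-0.324, 0.945, 0.047, -0.017]
ft_force: [0.8, 0.1, -0.1]
grip_width: -0.0003
grasp_force: 0.0
```

{"fn": "apply_moves", "kwargs": {
  "targets": [
    [[0, 0, 0, 7.16, -1], [0, 0, 0, 7.16, -1], [0, 0, 0, 7.16, -1], [0, 0, 0, 7.16, -1], [0, 0, 0, 7.16, -1], [0, 0, 0, 7.16, -1], [0, 0, 0, 7.16, -1], [0, 0, 0, 7.16, -1]]
  ]
}}

```text
clock: 2.65
eef_pos: [0.2423, 0.6918, 0.2249]
tool_rot: [0.737, -0.674, -0.033, 0.038]
ft_force: [-0.5, 0.1, 0.4]
grip_width: 0.0
grasp_force: 0.0
```

{"fn": "apply_moves", "kwargs": {
  "targets": [
    [[0, 0, 0, 7.16, -1], [0, 0, 0, 7.16, -1], [0, 0, 0, 7.16, -1], [0, 0, 0, 7.16, -1], [0, 0, 0, 7.16, -1], [0, 0, 0, 7.16, -1], [0, 0, 0, 7.16, -1], [0, 0, 0, 7.16, -1]]
  ]
}}

```text
clock: 3.32
eef_pos: [0.2422, 0.692, 0.2246]
tool_rot: [0.97, -0.238, -0.012, 0.05]
ft_force: [0.1, -0.2, 0.3]
grip_width: 0.0002
grasp_force: 0.0
```

{"fn": "apply_moves", "kwargs": {
  "targets": [
    [[0.3, 0.9, 0, 7.16, -1], [0.3, 0.9, 0, 1, -1], [0, 0, 0, 0, -1]]
  ]
}}

```text
clock: 3.57
eef_pos: [0.2517, 0.7242, 0.199]
tool_rot: [0.985, -0.172, -0.005, 0.031]
ft_force: [-0.4, -0.5, -2.0]
grip_width: 0.0001
grasp_force: 0.0
```

```bash
python3 - <<'E'
from h import *
o=get_obs(); print(o['eef_pos'],R.from_quat(o['tool_rot']).as_matrix().round(3).tolist(),o['joint_pos'])
E
```

```text
[0.25172405 0.7242244  0.19895784] [[0.941, -0.338, -0.021], [-0.338, -0.939, -0.059], [0.0, 0.062, -0.998]] [ 1.23610955e+00  1.00669193e+00  1.27082111e+00  1.89714567e+00
  4.18382685e-04 -1.56048621e+00]
```

{"fn": "apply_moves", "kwargs": {
  "targets": [
    [[0.3, 0.9, 0, 0, -1], [0.3, 0.9, 0, 0, -1], [0, 0, 0, 0, -1]]
  ]
}}

```text
clock: 3.82
eef_pos: [0.2614, 0.7532, 0.1801]
tool_rot: [0.985, -0.172, -0.001, 0.004]
ft_force: [-0.3, -0.2, -0.3]
grip_width: 0.0
grasp_force: 0.0
```

```bash
python3 - <<'E'
from h import *
o=get_obs(); print(o['eef_pos'],R.from_quat(o['tool_rot']).as_matrix().round(3).tolist(),o['joint_pos'])
E
```

```text
[0.26138596 0.75319438 0.1801499 ] [[0.941, -0.34, -0.003], [-0.34, -0.94, -0.008], [-0.0, 0.009, -1.0]] [ 1.23657186e+00  1.03025346e+00  1.27282574e+00  1.82232600e+00
  4.86640540e-04 -1.55840057e+00]
```

{"fn": "apply_moves", "kwargs": {
  "targets": [
    [[0.43, -0.89, 0.35, -7.1, -1], [0.43, -0.89, 0.35, -7.1, -1], [0.43, -0.89, 0.35, -7.1, -1], [0.43, -0.89, 0.35, -7.1, -1], [0.43, -0.89, 0.35, -7.1, -1], [0.43, -0.89, 0, -7.1, -1], [0.43, -0.89, 0, -7.1, -1], [0.43, -0.89, 0, -7.1, -1]]
  ]
}}

```text
clock: 4.48
eef_pos: [0.3959, 0.4745, 0.2523]
tool_rot: [0.79, -0.614, -0.002, 0.002]
ft_force: [0.8, -0.1, -0.5]
grip_width: 0.0003
grasp_force: 0.0
```

{"fn": "apply_moves", "kwargs": {
  "targets": [
    [[0.43, -0.89, 0, 0, -1], [0.43, -0.89, 0, 0, -1], [0.43, -0.89, 0, 0, -1], [0.43, -0.89, 0, 0, -1], [0.43, -0.89, 0, 0, -1], [0.43, -0.89, 0, 0, -1], [0.43, -0.89, 0, 0, -1], [0.43, -0.89, 0, 0, -1]]
  ]
}}

```text
clock: 5.15
eef_pos: [0.5331, 0.1899, 0.2518]
tool_rot: [0.792, -0.611, -0.002, 0.002]
ft_force: [0.4, 1.1, 1.0]
grip_width: -0.0002
grasp_force: 0.0
```

{"fn": "apply_moves", "kwargs": {
  "targets": [
    [[0.43, -0.89, 0, 0, -1], [0, 0, 0, 0, -1]]
  ]
}}

```text
clock: 5.32
eef_pos: [0.5524, 0.1497, 0.2514]
tool_rot: [0.789, -0.615, -0.001, 0.003]
ft_force: [-0.5, 1.6, -0.1]
grip_width: 0.0001
grasp_force: 0.0
```

```bash
cat >> h.py <<'E'
c0=np.array([.5537,.1471]);yaw=np.radians(13.27);A=np.array([[np.cos(yaw),np.sin(yaw)],[-np.sin(yaw),np.cos(yaw)]])
def state():
    o=get_obs();M=R.from_quat(o['tool_rot']).as_matrix()
    print("t",round(o['clock'],2),"p",o['eef_pos'].round(4),"carton xy",(A@(o['eef_pos'][:2]-c0)).round(4),"y-az",np.degrees(np.arctan2(M[1,1],M[0,1])).round(2),"tz",M[:,2].round(3),"j",o['joint_pos'].round(2),"F",np.round(o['ft_force'],1),"w",round(o['grip_width'],4))
    return o,M
def go(dxyz): print("units",(np.asarray(dxyz)/.04).round(2))
E
python3 -c "
from h import *
o,M=state(); go(np.r_[c0,.137]-o['eef_pos'])"
```

```text
t 5.32 p [0.5524 0.1497 0.2514] carton xy [-0.0007  0.0028] y-az -165.84 tz [-0.004 -0.004 -1.   ] j [ 0.27  0.38  0.28  1.48 -0.   -1.55] F [-0.5  1.6 -0.1] w 0.0001
units [ 0.03 -0.06 -2.86]
```

{"fn": "apply_moves", "kwargs": {
  "targets": [
    [[0.03, -0.06, -0.9, -0.9, -1], [0, 0, -0.9, 0, -1], [0, 0, -0.8, 0, -1], [-0.09, 0.39, 0, 0, -1], [-0.09, 0.39, 0, 0, -1], [-0.09, 0.39, 0, 0, -1], [-0.09, 0.39, 0.06, 0, -1], [-0.09, 0.39, 0.06, 0, -1]]
  ]
}}

```text
clock: 5.98
eef_pos: [0.5335, 0.2313, 0.1584]
tool_rot: [0.786, -0.618, -0.001, -0.0]
ft_force: [0.3, -0.6, -0.4]
grip_width: -0.0
grasp_force: 0.3
```

{"fn": "apply_moves", "kwargs": {
  "targets": [
    [[-0.09, 0.39, 0.06, 0, -1], [0, 0, 0, 0, -1]]
  ]
}}

```text
clock: 6.15
eef_pos: [0.5296, 0.2502, 0.1563]
tool_rot: [0.788, -0.616, -0.002, 0.0]
ft_force: [-0.1, -0.2, -0.1]
grip_width: 0.0
grasp_force: 0.0
```

```bash
python3 -c "
from h import *
o,M=state()"
```

```text
t 6.15 p [0.5296 0.2502 0.1563] carton xy [0.0002 0.1059] y-az -166.09 tz [-0.003  0.001 -1.   ] j [ 0.44  0.44  0.13  1.26  0.   -1.37] F [-0.1 -0.2 -0.1] w 0.0
```

{"fn": "apply_moves", "kwargs": {
  "targets": [
    [[0.2, -0.86, -0.08, 0, -1], [0.2, -0.86, -0.08, 0, -1], [0.2, -0.86, -0.06, 0, -1], [0.09, -0.39, 0, 0, -1], [0.09, -0.39, 0, 0, -1], [0.09, -0.39, 0, 0, -1], [0.09, -0.39, 0.06, 0, -1], [0.09, -0.39, 0.06, 0, -1]]
  ]
}}

```text
clock: 6.82
eef_pos: [0.5714, 0.0651, 0.1498]
tool_rot: [0.787, -0.617, -0.002, 0.003]
ft_force: [-0.1, 0.9, 0.4]
grip_width: 0.0001
grasp_force: 0.0
```

{"fn": "apply_moves", "kwargs": {
  "targets": [
    [[0.09, -0.39, 0.06, 0, -1], [0.03, -0.1, 0, 0, -1], [0, 0, 0, 0, -1]]
  ]
}}

```text
clock: 7.07
eef_pos: [0.5768, 0.0456, 0.1522]
tool_rot: [0.786, -0.618, -0.002, 0.002]
ft_force: [-1.6, -0.2, 0.2]
grip_width: 0.0001
grasp_force: 0.0
```

```bash
python3 -c "
from h import *
o,M=state()"
```

```text
t 7.07 p [0.5768 0.0456 0.1522] carton xy [-0.0008 -0.1041] y-az -166.36 tz [-0.006 -0.001 -1.   ] j [ 0.08  0.44  0.11  1.25 -0.   -1.73] F [-1.6 -0.2  0.2] w 0.0001
```

{"fn": "apply_moves", "kwargs": {
  "targets": [
    [[0, 0.1, 0.9, 0, -1], [0.1, 0.5, 0.7, 0, -0.4], [0.15, 0.6, 0.5, 0, -0.4], [0.15, 0.6, 0.3, 0, -0.4], [0.15, 0.6, 0.05, 0, -0.4], [0.2, 0.46, 0, 0, -0.4], [0, 0, 0, 0, -0.4]]
  ]
}}

```text
clock: 7.65
eef_pos: [0.607, 0.1661, 0.2496]
tool_rot: [0.788, -0.615, -0.002, 0.001]
ft_force: [0.5, -0.3, -0.1]
grip_width: 0.0256
grasp_force: 0.0
```

```bash
python3 - <<'E'
from h import *
o,M=state()
CW=cam("wrist",o);p,d=imaging.camera("wrist");pt,dt=imaging.camera("top")
np.savez("pics/w1.npz",p=p,d=d)
cv2.imwrite("pics/m2.png",np.hstack([cv2.resize(p,(400,300)),cv2.resize(pt[150:270,130:290],(400,300),interpolation=cv2.INTER_CUBIC)]))
PW=cloud(CW,d);hsv=cv2.cvtColor(p,cv2.COLOR_BGR2HSV)
for n,(a,b) in dict(green=(45,85),yellow=(20,36),blue=(100,120)).items():
    mk=((hsv[...,0]>=a)&(hsv[...,0]<=b)&(hsv[...,1]>110)&(hsv[...,2]>50)&(PW[...,2]>.085)&(PW[...,2]<.115)).astype(np.uint8)
    k,l,st,ce=cv2.connectedComponentsWithStats(mk)
    for i in range(1,k):
        if st[i,4]>150:
            q=onplane(CW,cv2.boxPoints(cv2.minAreaRect(np.argwhere(l==i)[:,::-1].astype(np.float32))),.101)[:,:2]
            print(n,st[i],"center",q.mean(0).round(4),"carton",(A@(q.mean(0)-c0)).round(4),((q-c0)@A.T).round(3).tolist(),np.median(PW[l==i],0).round(3))
P=cloud(cam("top"),dt)
for nm,Q in(("w",PW),("t",P)):
    q=Q.reshape(-1,3);l=np.c_[(q[:,:2]-c0)@A.T,q[:,2]]
    for s in(1,-1):
        e=l[(abs(l[:,0])<.08)&(s*l[:,1]>.08)&(s*l[:,1]<.15)&(l[:,2]>.112)&(l[:,2]<.175)]
        if len(e)>30: f=np.polyfit(s*e[:,1],e[:,2],1);print(nm,s,len(e),"flap angle",np.pi-np.arctan(f[0]))
E
```

```text
t 7.65 p [0.607  0.1661 0.2496] carton xy [0.0562 0.0063] y-az -165.91 tz [-0.006  0.001 -1.   ] j [ 0.27  0.51  0.47  1.54  0.   -1.55] F [ 0.5 -0.3 -0.1] w 0.0256
green [277 165  16  38 592] center [0.6036 0.1617] carton [0.0519 0.0028] [[0.059, -0.014], [0.046, -0.014], [0.045, 0.019], [0.058, 0.019]] [0.604 0.161 0.101]
yellow [336 165  21  40 710] center [0.5519 0.1496] carton [-0.0011  0.0029] [[0.007, 0.019], [0.007, -0.015], [-0.009, -0.014], [-0.01, 0.02]] [0.552 0.149 0.101]
blue [401 167  19  38 574] center [0.4973 0.1368] carton [-0.0572  0.0029] [[-0.051, 0.019], [-0.05, -0.015], [-0.063, -0.014], [-0.065, 0.021]] [0.497 0.136 0.101]
```

View pics/m2.png

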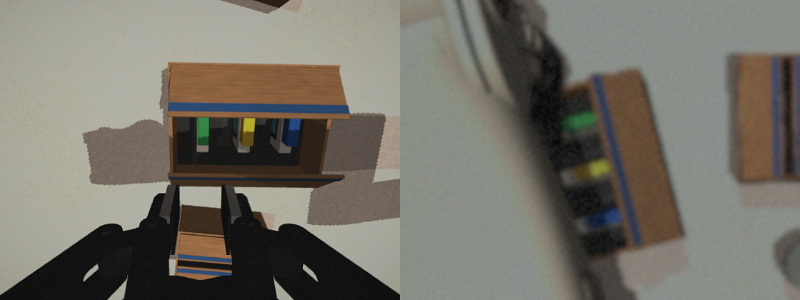

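The wrist view shows the right (−y) flap still half up: its stripe at picture row ~108 borders the opening. I'll measure both flaps from the depth.

```bash
python3 - <<'E'
from h import *
o,M=state()
W=np.load("pics/w1.npz");Q={"w":cloud(cam("wrist",o),W['d'])}
for n in("top","scene"):
    p,d=imaging.camera(n);Q[n]=cloud(cam(n),d)
    if n=="scene": cv2.imwrite("pics/s2.png",cv2.resize(p[180:320,260:420],(800,600),interpolation=cv2.INTER_CUBIC))
for n,q in Q.items():
    q=q.reshape(-1,3);l=np.c_[(q[:,:2]-c0)@A.T,q[:,2]]
    l=l[(abs(l[:,0])<.085)&(abs(l[:,1])<.15)&(l[:,2]>.108)&(l[:,2]<.19)]
    h,ye,ze=np.histogram2d(l[:,1],l[:,2],bins=[np.arange(-.15,.151,.015),np.arange(.1,.181,.01)])
    print(n);print(np.c_[(ye[:-1]*1000).round(),h].astype(int))
E
```

```text
t 7.75 p [0.6061 0.1627 0.2492] carton xy [0.0546 0.0032] y-az -166.06 tz [-0.008 -0.002 -1.   ] j [ 0.26  0.51  0.47  1.54  0.   -1.55] F [-0.9 -1.   0.3] w 0.0256
w
[[-150    0    0    0    0    0    0    0    0]
 [-135    0    0    0    0    0    0    0    0]
 [-120    0    0    0    0    0    0    0    0]
 [-105    0    0    0    0    0    0    0    0]
 [ -90  117  339    0    0    0    0    0    0]
 [ -75    3 3205 1359    0    0    0    0    0]
 [ -60    0    0 2551 2406    0    0    0    0]
 [ -45    0    0    0 1676 3696    0    0    0]
 [ -30    0    0    0    0 1107   22    0    0]
 [ -15    0    0    0    0    0    0    0    0]
 [   0    0    0    0    0    0    0    0    0]
 [  15    0    0    0    0    0  189    8    0]
 [  30    0    0    0    0  302 1576  325    0]
 [  45    0    0  385  550  183    0    0    0]
 [  60   12  365   95    0    0    0    0    0]
 [  75    0    0    0    0    0    0    0    0]
 [  90    0    0    0    0    0    0    0    0]
 [ 105    0    0    0    0    0    0    0    0]
 [ 120    0    0    0    0    0    0    0    0]
 [ 135    0    0    0
[... 1259 characters left out ...]
0    0    0    0    0    0]
 [ -60    0   29  159   15    0    0    0    0]
 [ -45    0    0    1  147   58    0    0    0]
 [ -30    0    0    0    0  138    1    0    0]
 [ -15    0    0    0    0    0    0    0    0]
 [   0    0    0    0    0    0    0    0    0]
 [  15    0    0    0    0    0    0    0    0]
 [  30    0    0    0    0   23  146   14    0]
 [  45    0    0   34  112   80    0    0    0]
 [  60   13  104   68    0    0    0    0    0]
 [  75    0    0    0    0    0    0    0    0]
 [  90    0    0    0    0    0    0    0    0]
 [ 105    0    0    0    0    0    0    0    0]
 [ 120    0    0    0    0    0    0    0    0]
 [ 135    0    0    0    0    0    0    0    0]]
```

View pics/s2.png

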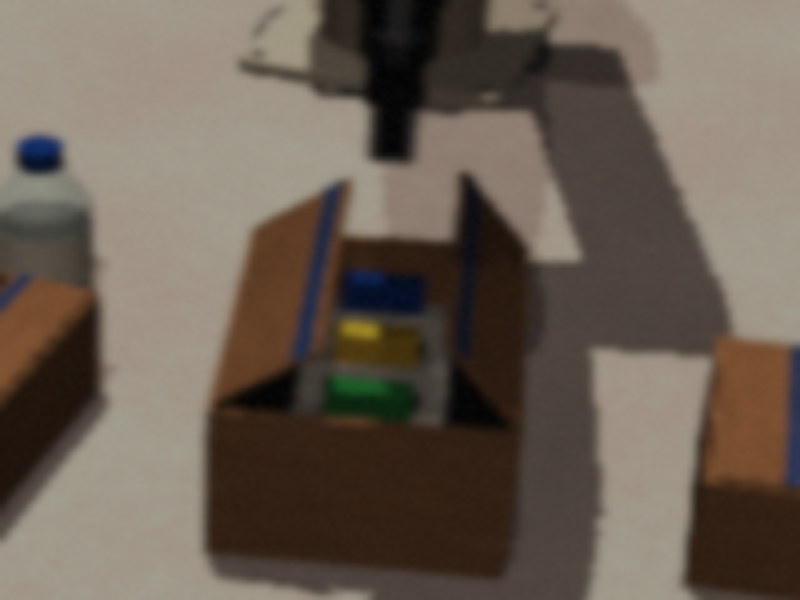

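Left flap rose only slightly and the right one is unmoved: the fingertips ran over the edges. I'll go deeper, between the yellow and green slots, and settle before pushing.

{"fn": "apply_moves", "kwargs": {
  "targets": [
    [[-0.64, -0.2, 0, 0, -1], [0, 0, -0.8, 0, -1], [0, 0, -0.8, 0, -1], [0, 0, -0.8, 0, -1], [0, 0, -0.6, 0, -1], [0, 0, 0, 0, -1], [0, 0, 0, 0, -1]]
  ]
}}

```text
clock: 8.43
eef_pos: [0.5798, 0.1521, 0.1289]
tool_rot: [0.786, -0.618, -0.003, 0.004]
ft_force: [0.3, -0.0, 0.9]
grip_width: -0.0
grasp_force: 0.0
```

```bash
python3 -c "
from h import *
o,M=state()"
```

```text
t 8.43 p [0.5798 0.1521 0.1289] carton xy [ 0.0266 -0.0012] y-az -166.28 tz [-0.01  -0.002 -1.   ] j [ 0.26  0.49  0.14  1.22  0.   -1.55] F [ 0.3 -0.   0.9] w -0.0
```

{"fn": "apply_moves", "kwargs": {
  "targets": [
    [[-0.07, 0.3, 0, 0, -1], [-0.07, 0.3, 0, 0, -1], [-0.07, 0.3, 0, 0, -1], [-0.07, 0.3, 0.1, 0, -1], [-0.07, 0.3, 0.15, 0, -1], [-0.07, 0.3, 0.1, 0, -1], [-0.07, 0.3, 0.1, 0, -1], [-0.07, 0.3, 0.1, 0, -1]]
  ]
}}

```text
clock: 9.1
eef_pos: [0.5585, 0.2511, 0.1527]
tool_rot: [0.787, -0.617, -0.002, 0.002]
ft_force: [0.9, -0.0, -0.1]
grip_width: -0.0
grasp_force: 0.0
```

```bash
cat > fl.py <<'E'
from h import *
o,M=state()
for n in("top","scene"):
    p,d=imaging.camera(n);q=cloud(cam(n),d).reshape(-1,3);l=np.c_[(q[:,:2]-c0)@A.T,q[:,2]]
    hsv=cv2.cvtColor(p,cv2.COLOR_BGR2HSV).reshape(-1,3)
    l=l[(abs(l[:,0])<.09)&(abs(l[:,1])<.15)&(l[:,2]>.11)&(l[:,2]<.18)&(hsv[:,0]<20)&(hsv[:,1]>80)]
    for s in(1,-1):
        e=l[s*l[:,1]>.01]
        if len(e)>20:
            y,z=.073-s*e[:,1],e[:,2]-.107; th=np.arctan2(z,y)[np.hypot(y,z)>.02]
            print(n,s,len(e),"angle",np.percentile(th,[20,50,80]).round(2))
E
python3 fl.py
```

```text
t 9.1 p [0.5585 0.2511 0.1527] carton xy [0.0285 0.1001] y-az -166.16 tz [-0.005 -0.001 -1.   ] j [ 0.42  0.5   0.21  1.29  0.   -1.39] F [ 0.9 -0.  -0.1] w -0.0
top 1 954 angle [2.   2.05 2.09]
top -1 957 angle [0.72 0.76 0.81]
scene 1 528 angle [2.08 2.11 2.13]
scene -1 574 angle [0.68 0.7  0.72]
```

{"fn": "apply_moves", "kwargs": {
  "targets": [
    [[-0.06, 0.25, -0.05, 0, -1], [-0.06, 0.25, -0.1, 0, -1], [0, 0, 0, 0, -1]]
  ]
}}

```text
clock: 9.45
eef_pos: [0.5532, 0.2712, 0.1448]
tool_rot: [0.787, -0.616, -0.003, 0.002]
ft_force: [0.2, 0.9, 1.6]
grip_width: 0.0001
grasp_force: 0.5
```

```bash
python3 fl.py
```

```text
t 9.45 p [0.5532 0.2712 0.1448] carton xy [0.028  0.1209] y-az -166.11 tz [-0.007 -0.    -1.   ] j [ 0.45  0.51  0.21  1.27  0.   -1.36] F [0.2 0.9 1.6] w 0.0001
top 1 1292 angle [2.19 2.25 2.28]
top -1 951 angle [0.72 0.76 0.81]
scene 1 746 angle [2.27 2.29 2.32]
scene -1 580 angle [0.68 0.7  0.73]
```

{"fn": "apply_moves", "kwargs": {
  "targets": [
    [[0.23, -0.95, 0.2, 0, -1], [0.23, -0.95, 0, 0, -1], [0.23, -0.95, -0.2, 0, -1], [0, 0, -0.4, 0, -1], [0, 0, 0, 0, -1], [0, 0, 0, 0, -1]]
  ]
}}

```text
clock: 10.05
eef_pos: [0.5807, 0.1543, 0.1289]
tool_rot: [0.786, -0.618, -0.003, 0.003]
ft_force: [-0.0, 1.0, 0.3]
grip_width: -0.0001
grasp_force: 0.0
```

{"fn": "apply_moves", "kwargs": {
  "targets": [
    [[0.07, -0.3, 0, 0, -1], [0.07, -0.3, 0, 0, -1], [0.07, -0.3, 0, 0, -1], [0.07, -0.3, 0.1, 0, -1], [0.07, -0.3, 0.15, 0, -1], [0.07, -0.3, 0.1, 0, -1], [0.07, -0.3, 0.1, 0, -1], [0.07, -0.3, 0.1, 0, -1]]
  ]
}}

```text
clock: 10.72
eef_pos: [0.6044, 0.0578, 0.1524]
tool_rot: [0.787, -0.617, -0.002, 0.002]
ft_force: [-0.0, 0.3, -0.1]
grip_width: -0.0
grasp_force: 0.0
```

{"fn": "apply_moves", "kwargs": {
  "targets": [
    [[0.06, -0.3, -0.05, 0, -1], [0.06, -0.3, -0.1, 0, -1], [0, 0, 0, 0, -1]]
  ]
}}

```text
clock: 10.97
eef_pos: [0.6087, 0.0322, 0.1447]
tool_rot: [0.786, -0.618, -0.002, 0.003]
ft_force: [-0.7, 0.7, -0.8]
grip_width: -0.0
grasp_force: 0.0
```

```bash
python3 fl.py
```

```text
t 10.97 p [0.6087 0.0322 0.1447] carton xy [ 0.0272 -0.1245] y-az -166.39 tz [-0.007 -0.002 -1.   ] j [ 0.05  0.5   0.19  1.27 -0.   -1.75] F [-0.7  0.7 -0.8] w -0.0
top 1 1300 angle [2.2  2.25 2.28]
scene 1 815 angle [2.27 2.3  2.32]
scene -1 750 angle [2.15 2.18 2.2 ]
```

{"fn": "apply_moves", "kwargs": {
  "targets": [
    [[0.08, -0.35, -0.1, 0, -1], [0, 0, 0, 0, -1], [-0.02, 0.1, 0.8, 0, -1], [-0.02, 0.8, 0.6, -0.3, -0.4], [-0.02, 0.9, 0.1, 0, -0.4], [-0.02, 0.9, 0, 0, -0.4], [-0.05, 0.8, 0, 0, -0.4], [0, 0, 0, 0, -0.4]]
  ]
}}

```text
clock: 11.73
eef_pos: [0.606, 0.168, 0.2015]
tool_rot: [0.788, -0.616, -0.003, 0.001]
ft_force: [1.2, -0.0, -0.1]
grip_width: 0.0257
grasp_force: 0.0
```

{"fn": "apply_moves", "kwargs": {
  "targets": [
    [[0, 0, 0, 0, -0.4], [0, 0, 0, 0, -0.4]]
  ]
}}

```text
clock: 11.9
eef_pos: [0.6065, 0.1616, 0.2014]
tool_rot: [0.786, -0.619, -0.002, 0.003]
ft_force: [0.5, -0.8, 0.4]
grip_width: 0.0254
grasp_force: 0.0
```

```bash
cat > gr.py <<'E'
from h import *
o,M=state()
CW=cam("wrist",o);p,d=imaging.camera("wrist");cv2.imwrite("pics/w2.png",p)
PW=cloud(CW,d);hsv=cv2.cvtColor(p,cv2.COLOR_BGR2HSV)
for n,(a,b) in dict(green=(45,85),yellow=(20,36),blue=(100,120)).items():
    mk=((hsv[...,0]>=a)&(hsv[...,0]<=b)&(hsv[...,1]>110)&(hsv[...,2]>50)&(PW[...,2]>.095)&(PW[...,2]<.11)).astype(np.uint8)
    k,l,st,ce=cv2.connectedComponentsWithStats(mk)
    for i in range(1,k):
        if st[i,4]>150:
            q=onplane(CW,cv2.boxPoints(cv2.minAreaRect(np.argwhere(l==i)[:,::-1].astype(np.float32))),.101)[:,:2]
            print(n,st[i],"center",q.mean(0).round(4),((q-c0)@A.T).round(3).tolist())
go(np.r_[.6067,.1596,.089]-o['eef_pos'])
E
python3 gr.py; python3 fl.py
```

```text
t 11.9 p [0.6065 0.1616 0.2014] carton xy [0.0547 0.0019] y-az -166.44 tz [-0.007 -0.002 -1.   ] j [ 0.26  0.51  0.36  1.42  0.   -1.55] F [ 0.5 -0.8  0.4] w 0.0254
green [ 274  169   19   59 1064] center [0.605  0.1568] [[0.059, 0.02], [0.059, -0.024], [0.046, -0.025], [0.045, 0.02]]
yellow [ 345  170   24   58 1154] center [0.5524 0.1445] [[0.006, 0.02], [0.006, -0.025], [-0.009, -0.024], [-0.01, 0.021]]
blue [ 416  170   28   58 1155] center [0.5003 0.1321] [[-0.047, 0.019], [-0.048, -0.026], [-0.064, -0.024], [-0.064, 0.021]]
units [ 0.   -0.05 -2.81]
t 11.95 p [0.6067 0.1608 0.2015] carton xy [0.0547 0.0012] y-az -166.52 tz [-0.007 -0.001 -1.   ] j [ 0.26  0.51  0.36  1.42  0.   -1.55] F [ 0.4 -0.1  0.4] w 0.0257
top -1 935 angle [2.15 2.18 2.2 ]
scene 1 814 angle [2.28 2.3  2.32]
scene -1 763 angle [2.14 2.17 2.19]
```

```bash
python3 - <<'E'
from h import *
o=get_obs();p,d=imaging.camera("wrist");C=cam("wrist",o);P=cloud(C,d)
M=R.from_quat(o['tool_rot']).as_matrix();L=(P-o['eef_pos'])@M
hsv=cv2.cvtColor(p,cv2.COLOR_BGR2HSV)
m=(d>0)&(abs(L[...,0])<.03)&(abs(L[...,1])<.06)&(L[...,2]<.05)&(L[...,2]>-.12)
h,ye,ze=np.histogram2d(L[m][:,1],L[m][:,2],bins=[np.arange(-.06,.061,.01),np.arange(-.06,.051,.01)])
print((ze*1000).round().astype(int));print(np.c_[(ye[:-1]*1000).round(),h].astype(int))
print("min d",d[d>0].min())
E
```

```text
[-60 -50 -40 -30 -20 -10   0  10  20  30  40  50]
[[-60   0   0   0   0   0   0   0   0   0   0   0]
 [-50  41   0   0   0   0   0   0   0   0   0   0]
 [-40 259   0   0   0   0   0   0   0   0   0   0]
 [-30 412  69 219 168  25   0   0   0   0   0   0]
 [-20 448 768 384 314 156   0   0   0   0   0   0]
 [-10   0   0   0   0   0   0   0   0   0   0   0]
 [  0   0   0   0   0   0   0   0   0   0   0   0]
 [ 10 463 772 374 312 163   0   0   0   0   0   0]
 [ 20 405  66 218 169  25   0   0   0   0   0   0]
 [ 30 230   0   0   0   0   0   0   0   0   0   0]
 [ 40  37   0   0   0   0   0   0   0   0   0   0]
 [ 50   0   0   0   0   0   0   0   0   0   0   0]]
min d 0.06778691
```

View pics/w2.png

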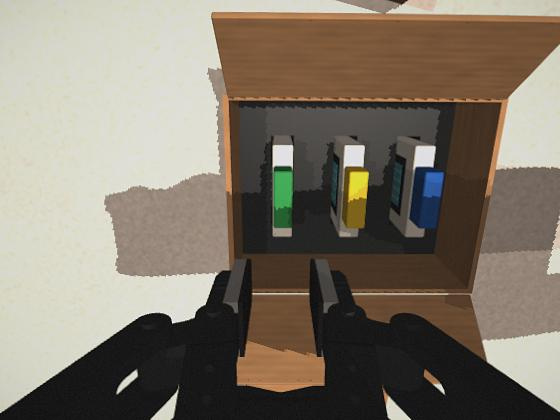

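Wrist picture: green grip at px (283,197), windows facing left (= carton +x), and both flaps are back. Depth puts the fingertips about 10 mm behind the reported TCP, so the tips stand higher than assumed, which explains the flap pushes. I'll fold the right flap a bit further with that in mind.

{"fn": "apply_moves", "kwargs": {
  "targets": [
    [[0.07, -0.68, -0.3, 0, -1], [0.07, -0.68, -0.3, 0, -1], [0.08, -0.67, -0.3, 0, -1], [0, 0, 0, 0, -1], [0.03, -0.12, -0.3, 0, -1], [0.03, -0.12, -0.3, 0, -1], [0.03, -0.12, -0.3, 0, -1], [0, 0, 0, 0, -1]]
  ]
}}

```text
clock: 12.77
eef_pos: [0.618, 0.064, 0.1276]
tool_rot: [0.785, -0.62, -0.003, 0.004]
ft_force: [-0.1, -0.2, 0.3]
grip_width: 0.0003
grasp_force: 0.0
```

```bash
python3 fl.py
```

```text
t 12.77 p [0.618  0.064  0.1276] carton xy [ 0.0435 -0.0956] y-az -166.65 tz [-0.01  -0.002 -1.   ] j [ 0.1   0.54  0.21  1.25 -0.   -1.7 ] F [-0.1 -0.2  0.3] w 0.0003
top 1 1302 angle [2.2  2.24 2.28]
scene 1 816 angle [2.27 2.3  2.32]
scene -1 532 angle [2.3  2.35 2.37]
```

{"fn": "apply_moves", "kwargs": {
  "targets": [
    [[0, 0, 0.6, 0, -1], [-0.07, 0.59, 0.5, 0, -0.4], [-0.07, 0.6, 0, 0, -0.4], [-0.07, 0.6, 0, 0, -0.4], [-0.07, 0.6, 0, 0, -0.4], [0, 0, 0, 0, -0.4], [0, 0, 0, 0, -0.4], [0, 0, 0, 0, -0.4]]
  ]
}}

```text
clock: 13.53
eef_pos: [0.6083, 0.1615, 0.1748]
tool_rot: [0.785, -0.619, -0.002, 0.002]
ft_force: [1.1, 0.5, 0.0]
grip_width: 0.0254
grasp_force: 0.0
```

```bash
cat >> gr.py <<'E'
L=(PW-o['eef_pos'])@M
m=(d>0)&(abs(L[...,0])<.03)&(abs(L[...,1])<.035)&(L[...,2]<.02)&(L[...,2]>-.035)
for s in(1,-1):
    q=L[m&(s*L[...,1]>0)]; print("pad",s,"x",np.percentile(q[:,0],[2,50,98]).round(4),"y",np.percentile(q[:,1],[2,50,98]).round(4),"ztip",np.percentile(q[:,2],99.5).round(4))
E
python3 gr.py
```

```text
t 13.53 p [0.6083 0.1615 0.1748] carton xy [0.0564 0.0015] y-az -166.47 tz [-0.005 -0.001 -1.   ] j [ 0.26  0.53  0.31  1.36  0.   -1.55] F [1.1 0.5 0. ] w 0.0254
green [ 276  178   21   64 1273] center [0.6053 0.1568] [[0.059, -0.024], [0.046, -0.024], [0.045, 0.02], [0.059, 0.02]]
yellow [ 354  178   28   65 1413] center [0.5524 0.1448] [[0.006, 0.02], [0.006, -0.025], [-0.009, -0.024], [-0.01, 0.021]]
blue [ 432  179   33   64 1474] center [0.5004 0.1322] [[-0.046, 0.019], [-0.047, -0.026], [-0.064, -0.024], [-0.064, 0.022]]
units [-0.04 -0.05 -2.14]
pad 1 x [-0.0086  0.0079  0.0121] y [0.0126 0.0164 0.0258] ztip -0.0128
pad -1 x [-0.0087  0.0079  0.012 ] y [-0.026  -0.0165 -0.0128] ztip -0.0124
```

{"fn": "apply_moves", "kwargs": {
  "targets": [
    [[-0.06, -0.06, 0, 0, -0.4], [0, 0, -0.5, 0, -0.4], [0, 0, -0.5, 0, -0.4], [0, 0, -0.5, 0, -0.4], [0, 0, -0.4, 0, -0.4], [0, 0, -0.4, 0, -0.4], [0, 0, -0.3, 0, -0.4], [0, 0, -0.1, 0, -0.4]]
  ]
}}

```text
clock: 14.25
eef_pos: [0.6041, 0.1572, 0.0635]
tool_rot: [0.785, -0.62, -0.003, 0.004]
ft_force: [-0.1, -0.2, -0.1]
grip_width: 0.0256
grasp_force: 0.0
```

{"fn": "apply_moves", "kwargs": {
  "targets": [
    [[0, 0, 0, 0, -0.4], [0, 0, 0, 0, -1], [0, 0, 0, 0, -1], [0, 0, 0, 0, -1], [0, 0, 0, 0, -1], [0, 0, 0, 0, -1]]
  ]
}}

```text
clock: 14.75
eef_pos: [0.606, 0.159, 0.0665]
tool_rot: [0.785, -0.619, -0.002, 0.002]
ft_force: [0.8, -0.4, -1.1]
grip_width: 0.0127
grasp_force: 60.0
```

```bash
python3 -c "
from h import *
o,M=state()"
```

```text
t 14.75 p [0.606  0.159  0.0665] carton xy [ 0.0537 -0.0004] y-az -166.5 tz [-0.005 -0.001 -1.   ] j [ 0.26  0.59  0.13  1.11  0.   -1.55] F [ 0.8 -0.4 -1.1] w 0.0127
```

{"fn": "apply_moves", "kwargs": {
  "targets": [
    [[0, 0, 0.3, 0, -1], [0, 0, 0.6, 0, -1], [0, 0, 0.8, 0, -1], [0, 0, 0.8, 0, -1], [0, 0, 0.8, 0, -1], [0, 0, 0.8, 0, -1], [0, 0, 0.7, 0, -1], [0, 0, 0.2, 0, -1]]
  ]
}}

```text
clock: 15.42
eef_pos: [0.6075, 0.1595, 0.2721]
tool_rot: [0.785, -0.619, 0.001, -0.002]
ft_force: [0.3, -0.6, 0.4]
grip_width: 0.0125
grasp_force: 60.0
```

```bash
python3 - <<'E'
from h import *
o,M=state()
I={}
for n in("top","scene"):
    ps,ds=zip(*[imaging.camera(n) for _ in range(4)]);I[n]=(np.mean(ps,0).astype(np.uint8),np.median(ds,0));np.savez(f"pics/{n}3.npz",p=I[n][0],d=I[n][1])
Q={n:cloud(cam(n),d) for n,(p,d) in I.items()}
for n,(p,d) in I.items():
    q=Q[n];near=(abs(q[...,0]-.78)<.14)&(abs(q[...,1]+.29)<.1)&(q[...,2]>.25)&(q[...,2]<.5)
    hsv=cv2.cvtColor(p,cv2.COLOR_BGR2HSV)
    wh=near&(hsv[...,1]<60)&(hsv[...,2]>100);bl=near&(hsv[...,0]>98)&(hsv[...,0]<125)&(hsv[...,1]>100);dk=near&(hsv[...,2]<60)&~bl
    top=near&(q[...,2]>.405)
    for nm,m in(("white",wh&~top),("blue",bl),("dark",dk),("coltop",top)):
        v,u=np.nonzero(m);x=q[m]
        if len(u)<4: print(n,nm,len(u));continue
        print(n,nm,len(u),"px",u.min(),u.max(),v.min(),v.max(),"cent",u.mean().round(1),v.mean().round(1),"med",np.median(x,0).round(4),"lo",np.percentile(x,3,axis=0).round(3),"hi",np.percentile(x,97,axis=0).round(3))
        if nm=="coltop": print("   on plane",onplane(cam(n),[[u.mean(),v.mean()]],.414).round(4))
        if nm=="white":
            c=x-x.mean(0);s=np.linalg.svd(c,full_matrices=False);print("   normal",s[2][2].round(3),"sv",s[1].round(3))
    cv2.imwrite(f"pics/c_{n}.png",p)
a=I["top"][0][60:140,330:430];b=I["scene"][0][150:215,85:165]
cv2.imwrite("pics/m3.png",np.hstack([cv2.resize(a,(400,320),interpolation=cv2.INTER_CUBIC),cv2.resize(b,(394,320),interpolation=cv2.INTER_CUBIC)]))
E
```

```text
t 15.42 p [0.6075 0.1595 0.2721] carton xy [ 0.0552 -0.0003] y-az -166.49 tz [ 0.003  0.001 -1.   ] j [ 0.26  0.5   0.51  1.58  0.   -1.55] F [ 0.3 -0.6  0.4] w 0.0125
top white 380 px 376 404 92 123 cent 391.6 101.9 med [ 0.7772 -0.2937  0.3518] lo [ 0.76  -0.317  0.344] hi [ 0.796 -0.27   0.359]
   normal [ 0.353 -0.155 -0.923] sv [0.291 0.202 0.119]
top blue 87 px 378 392 112 120 cent 384.9 115.9 med [ 0.7525 -0.2827  0.3306] lo [ 0.745 -0.298  0.321] hi [ 0.761 -0.271  0.335]
top dark 395 px 373 403 74 122 cent 387.6 92.8 med [ 0.8117 -0.2935  0.331 ] lo [ 0.744 -0.311  0.312] hi [ 0.834 -0.269  0.403]
top coltop 91 px 400 409 67 78 cent 404.4 72.7 med [ 0.8165 -0.3029  0.4142] lo [ 0.808 -0.313  0.406] hi [ 0.827 -0.295  0.416]
   on plane [[ 0.8169 -0.3027  0.414 ]]
scene white 188 px 110 131 173 196 cent 118.4 180.5 med [ 0.7953 -0.2876  0.3488] lo [ 0.767 -0.313  0.329] hi [ 0.811 -0.271  0.358]
   normal [-0.484 -0.013 -0.875] sv [0.203 0.138 0.089]
scene blue 81 px 102 140 179 200 cent 136.2 187.5 med [ 0.758  -0.2708  0.3166] lo [ 0.743 -0.278  0.299] hi [ 0.768 -0.268  0.33 ]
scene dark 664 px 97 140 158 223 cent 113.3 196.1 med [ 0.824  -0.2907  0.3164] lo [ 0.77  -0.317  0.264] hi [ 0.837 -0.266  0.395]
scene coltop 65 px 96 105 154 161 cent 100.6 157.6 med [ 0.8219 -0.2995  0.4134] lo [ 0.809 -0.31   0.406] hi [ 0.827 -0.293  0.415]
   on plane [[ 0.8244 -0.2959  0.414 ]]
```

View pics/m3.png

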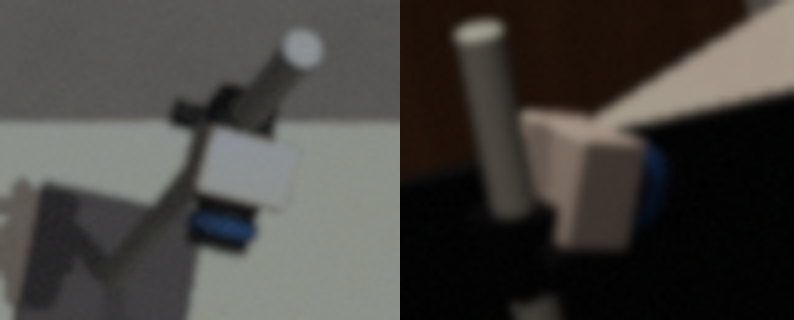

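```bash
python3 - <<'E'
from h import *
T=np.load("pics/top3.npz");C=cam("top");P=cloud(C,T['d'])
hsv=cv2.cvtColor(T['p'],cv2.COLOR_BGR2HSV)
m=np.zeros(hsv.shape[:2],np.uint8);s=np.s_[86:118,374:410]
m[s]=((hsv[s][...,1]<70)&(hsv[s][...,2]>110)&(P[s][...,2]>.335)&(P[s][...,2]<.375))
k,l,st,ce=cv2.connectedComponentsWithStats(m,connectivity=4);i=1+np.argmax(st[1:,4]);m=(l==i).astype(np.uint8)
er=cv2.erode(m,np.ones((3,3)));x=P[er>0];print(m.sum(),er.sum())
A_=np.c_[x[:,:2],np.ones(len(x))];f=np.linalg.lstsq(A_,x[:,2],rcond=None)[0]
for _ in range(5):
    r=x[:,2]-A_@f;g=abs(r)<2*np.median(abs(r))+1e-4;f=np.linalg.lstsq(A_[g],x[g,2],rcond=None)[0]
n=np.r_[-f[:2],1];n/=np.linalg.norm(n);print("normal",n.round(3),"tilt",np.degrees(np.arccos(n[2])).round(1),"az of cam x",np.degrees(np.arctan2(-n[1],-n[0])).round(1),"resid",np.std(r).round(4))
# rect edges: project pixels on plane with tilt 25 about mean, iterate az
c=x.mean(0)
az=np.radians(-15)
for _ in range(6):
    zc=np.array([-np.sin(np.radians(25))*np.cos(az),-np.sin(np.radians(25))*np.sin(az),np.cos(np.radians(25))])
    xc=np.array([np.cos(np.radians(25))*np.cos(az),np.cos(np.radians(25))*np.sin(az),np.sin(np.radians(25))]);yc=np.cross(zc,xc)
    v,u=np.nonzero(m);d=rays(C,np.c_[u,v]);t=((c-C[2])@zc)/(d@zc);q=C[2]+d*t[:,None]-c
    uv=np.c_[q@xc,q@yc].astype(np.float32);rc=cv2.minAreaRect(uv*1000);bp=cv2.boxPoints(rc)
    a=rc[2]%90; a=a-90 if a>45 else a
    az+=np.radians(a)*.8
print("az",np.degrees(az).round(2),"size",np.round(rc[1],1),"ctr",(c+rc[0][0]/1000*xc+rc[0][1]/1000*yc).round(4))
# moments orientation check & ring
print("xc",xc.round(3),"plane c",c.round(4))
for n_,px in(("front edge top",[[377.5,120],[384.5,121.5],[391,122.7]]),):
    for z in(.30,.315,.33): print(z,onplane(C,px,z)[:,:2].round(4).tolist())
S=np.load("pics/scene3.npz");CS=cam("scene")
p,e=tri(C,[384.9,115.9],CS,[136.2,183]);print("ring tri",p.round(4),e.round(4))
E
```

```text
359 270
normal [-0.405  0.099  0.909] tilt 24.7 az of cam x -13.7 resid 0.0009
az -14.44 size [34.6 51.1] ctr [ 0.7764 -0.2943  0.3519]
xc [ 0.878 -0.226  0.423] plane c [ 0.777  -0.294   0.3522]
0.3 [[0.7529, -0.2757], [0.7492, -0.292], [0.7463, -0.3073]]
0.315 [[0.7481, -0.2707], [0.7444, -0.2868], [0.7415, -0.3018]]
0.33 [[0.7432, -0.2658], [0.7396, -0.2815], [0.7368, -0.2962]]
ring tri [ 0.7518 -0.2812  0.3243] 0.0091
```

Azimuth of the inspection camera is ≈ −14.4°, lens front ≈ (0.750, −0.285, 0.310), so focus ≈ (0.609, −0.249, 0.2425). Cartridge x already points outward along azimuth ≈13.5°, so I over-reach outward here to build the tilt.

{"fn": "apply_moves", "kwargs": {
  "targets": [
    [[0.4, 0.1, 0.8, 0, -1], [0.6, 0.15, 0.7, 0, -1], [0.9, 0.23, 0.3, 0, -1], [0.9, 0.23, 0, 0, -1], [0.9, 0.23, 0, 0, -1], [0.9, 0.23, 0, 0, -1], [0.9, 0.23, 0, 0, -1], [0, 0, 0, 0, -1]]
  ]
}}

```text
clock: 16.48
eef_pos: [0.6347, 0.1652, 0.3502]
tool_rot: [0.784, -0.618, -0.035, 0.045]
ft_force: [-0.1, -0.4, -0.5]
grip_width: 0.0125
grasp_force: 62.1
```

```bash
python3 -c "
from h import *
o,M=state()"
```

```text
t 16.48 p [0.6347 0.1652 0.3502] carton xy [ 0.083 -0.001] y-az -166.51 tz [-0.11  -0.028 -0.993] j [ 0.25  0.81  1.27  2.15  0.   -1.55] F [-0.1 -0.4 -0.5] w 0.0125
```

At high z it tilts inward (joint 4 limit). The outward tilt worked low down at azimuth ≈71°, so I carry the cartridge there with the turn.

{"fn": "apply_moves", "kwargs": {
  "targets": [
    [[-0.65, 0.74, 0, 3.6, -1], [-0.65, 0.74, 0, 3.6, -1], [-0.65, 0.74, 0, 3.6, -1], [-0.65, 0.74, 0, 3.6, -1], [-0.65, 0.74, 0, 3.6, -1], [-0.65, 0.74, 0, 3.6, -1], [-0.65, 0.74, 0, 3.6, -1], [-0.65, 0.74, 0, 3.6, -1]]
  ]
}}

```text
clock: 17.15
eef_pos: [0.4243, 0.4022, 0.3556]
tool_rot: [0.914, -0.402, -0.021, 0.049]
ft_force: [0.5, 0.6, -1.5]
grip_width: 0.0127
grasp_force: 62.1
```

{"fn": "apply_moves", "kwargs": {
  "targets": [
    [[-0.65, 0.74, -0.1, 3.6, -1], [-0.65, 0.74, -0.1, 3.6, -1], [-0.65, 0.74, -0.2, 3.6, -1], [-0.65, 0.74, -0.3, 3.6, -1], [-0.65, 0.74, -0.3, 3.6, -1], [-0.65, 0.74, -0.3, 3.6, -1], [-0.65, 0.74, -0.3, 3.6, -1], [-0.65, 0.74, -0.3, 3.6, -1]]
  ]
}}

```text
clock: 17.82
eef_pos: [0.2171, 0.6392, 0.2796]
tool_rot: [0.985, -0.162, -0.008, 0.052]
ft_force: [-0.0, 0.4, 0.1]
grip_width: 0.0127
grasp_force: 62.1
```

{"fn": "apply_moves", "kwargs": {
  "targets": [
    [[0, 0, -0.5, 0, -1], [0, 0, -0.5, 0, -1], [0.3, 0.9, 0, 0, -1], [0.3, 0.9, 0, 0, -1], [0.3, 0.9, 0, 0, -1], [0.3, 0.9, 0, 0, -1], [0, 0, 0, 0, -1]]
  ]
}}

```text
clock: 18.4
eef_pos: [0.2454, 0.7197, 0.2116]
tool_rot: [0.986, -0.164, -0.004, 0.031]
ft_force: [0.1, 0.5, -2.5]
grip_width: 0.0127
grasp_force: 62.1
```

```bash
python3 -c "
from h import *
o,M=state()"
```

```text
t 18.4 p [0.2454 0.7197 0.2116] carton xy [-0.1686  0.6281] y-az -108.89 tz [-0.019 -0.06  -0.998] j [ 1.24  0.99  1.27  1.91 -0.   -1.57] F [ 0.1  0.5 -2.5] w 0.0127
```

{"fn": "apply_moves", "kwargs": {
  "targets": [
    [[0.3, 0.9, 0.3, 0, -1], [0.3, 0.9, 0.3, 0, -1], [0.3, 0.9, 0.3, 0, -1], [0.3, 0.9, 0.3, 0, -1]]
  ]
}}

```text
clock: 18.73
eef_pos: [0.2606, 0.7666, 0.214]
tool_rot: [0.986, -0.164, 0.005, -0.029]
ft_force: [-0.3, -0.2, -1.1]
grip_width: 0.0129
grasp_force: 62.1
```

{"fn": "apply_moves", "kwargs": {
  "targets": [
    [[0.3, 0.9, 0, 0, -1], [0.3, 0.9, 0, 0, -1], [0.3, 0.9, 0, 0, -1]]
  ]
}}

```text
clock: 18.98
eef_pos: [0.2755, 0.812, 0.1835]
tool_rot: [0.984, -0.164, 0.012, -0.067]
ft_force: [0.7, -1.0, -1.2]
grip_width: 0.0124
grasp_force: 62.1
```

```bash
python3 -c "
from h import *
o,M=state()"
```

```text
t 18.98 p [0.2755 0.812  0.1835] carton xy [-0.1182  0.711 ] y-az -108.89 tz [ 0.045  0.128 -0.991] j [ 1.24  1.03  1.27  1.68 -0.   -1.57] F [ 0.7 -1.  -1.2] w 0.0124
```

{"fn": "apply_moves", "kwargs": {
  "targets": [
    [[0.3, 0.9, 0.5, 0, -1], [0.3, 0.9, 0.5, 0, -1], [0.3, 0.9, 0.5, 0, -1], [0.3, 0.9, 0.5, 0, -1], [0.3, 0.9, 0.4, 0, -1], [0.3, 0.9, 0.4, 0, -1]]
  ]
}}

```text
clock: 19.48
eef_pos: [0.2962, 0.8762, 0.2213]
tool_rot: [0.974, -0.162, 0.027, -0.159]
ft_force: [0.4, -0.3, -0.8]
grip_width: 0.0131
grasp_force: 62.1
```

```bash
python3 -c "
from h import *
o,M=state();print(np.degrees(np.arcsin(np.hypot(*M[:2,2]))))"
```

```text
t 19.48 p [0.2962 0.8762 0.2213] carton xy [-0.0833  0.7687] y-az -108.88 tz [ 0.104  0.301 -0.948] j [ 1.25  1.01  1.28  1.51 -0.   -1.57] F [ 0.4 -0.3 -0.8] w 0.0131
18.583098720446916
```

{"fn": "apply_moves", "kwargs": {
  "targets": [
    [[0.3, 0.9, 0.4, 0, -1], [0.3, 0.9, 0.4, 0, -1], [0.3, 0.9, 0.4, 0, -1], [0, 0, 0, 0, -1]]
  ]
}}

```text
clock: 19.82
eef_pos: [0.3077, 0.9117, 0.2329]
tool_rot: [0.965, -0.16, 0.034, -0.204]
ft_force: [-0.6, -0.5, -0.7]
grip_width: 0.0131
grasp_force: 62.1
```

```bash
python3 -c "
from h import *
o,M=state();print(np.degrees(np.arcsin(np.hypot(*M[:2,2]))))"
```

```text
t 19.82 p [0.3077 0.9117 0.2329] carton xy [-0.0639  0.8006] y-az -108.87 tz [ 0.131  0.384 -0.914] j [ 1.25  1.01  1.28  1.42 -0.   -1.57] F [-0.6 -0.5 -0.7] w 0.0131
23.919823930121094
```

{"fn": "apply_moves", "kwargs": {
  "targets": [
    [[0.17, 0.5, 0.25, 0, -1], [0, 0, 0, 0, -1], [-0.3, -0.9, 0.2, 0, -1], [-0.3, -0.9, 0.3, 0, -1], [-0.3, -0.9, 0.3, 0, -1], [-0.3, -0.9, 0.3, 0, -1], [-0.3, -0.9, 0.3, 0, -1], [-0.3, -0.9, 0.3, 0, -1]]
  ]
}}

```text
clock: 20.48
eef_pos: [0.2457, 0.7251, 0.2955]
tool_rot: [0.964, -0.16, 0.035, -0.21]
ft_force: [-0.6, 1.1, -0.0]
grip_width: 0.0132
grasp_force: 62.1
```

```bash
python3 -c "
from h import *
o,M=state();print(np.degrees(np.arcsin(np.hypot(*M[:2,2]))));go(np.array([.5936,-.2448,.2581])-o['eef_pos'])"
```

```text
t 20.48 p [0.2457 0.7251 0.2955] carton xy [-0.1671  0.6333] y-az -108.87 tz [ 0.135  0.393 -0.91 ] j [ 1.24  0.42  0.36  1.08 -0.   -1.57] F [-0.6  1.1 -0. ] w 0.0132
24.55381946999045
units [  8.7  -24.25  -0.94]
```

{"fn": "apply_moves", "kwargs": {
  "targets": [
    [[0.33, -0.92, 0.2, -3.4, -1], [0.33, -0.92, 0.2, -3.4, -1], [0.33, -0.92, 0.2, -3.4, -1], [0.33, -0.92, 0.2, -3.4, -1], [0.33, -0.92, 0.2, -3.4, -1], [0.33, -0.92, 0.2, -3.4, -1], [0.33, -0.92, 0.2, -3.4, -1], [0.33, -0.92, 0.2, -3.4, -1]]
  ]
}}

```text
clock: 21.15
eef_pos: [0.3519, 0.4308, 0.3597]
tool_rot: [0.899, -0.384, 0.084, -0.196]
ft_force: [0.1, 0.3, 0.1]
grip_width: 0.0129
grasp_force: 62.1
```

{"fn": "apply_moves", "kwargs": {
  "targets": [
    [[0.33, -0.92, 0, -3.4, -1], [0.33, -0.92, 0, -3.4, -1], [0.33, -0.92, 0, -3.4, -1], [0.33, -0.92, 0, -3.4, -1], [0.33, -0.92, 0, -3.4, -1], [0.33, -0.92, 0, -3.4, -1], [0.33, -0.92, 0, -3.4, -1], [0.33, -0.92, 0, -3.4, -1]]
  ]
}}

```text
clock: 21.82
eef_pos: [0.4573, 0.1367, 0.3596]
tool_rot: [0.783, -0.584, 0.128, -0.171]
ft_force: [1.0, -0.1, -0.4]
grip_width: 0.0126
grasp_force: 62.1
```

```bash
python3 -c "
from h import *
o,M=state();print(np.degrees(np.arcsin(np.hypot(*M[:2,2]))));go(np.array([.5936,-.2448,.2581])-o['eef_pos'])"
```

```text
t 21.82 p [0.4573 0.1367 0.3596] carton xy [-0.0962  0.012 ] y-az -163.43 tz [ 0.4    0.119 -0.909] j [ 0.29 -0.18 -0.17  1.15 -0.   -1.57] F [ 1.  -0.1 -0.4] w 0.0126
24.64514163553106
units [ 3.41 -9.54 -2.54]
```

{"fn": "apply_moves", "kwargs": {
  "targets": [
    [[0.33, -0.92, 0, -3.1, -1], [0.33, -0.92, 0, -3.1, -1], [0.33, -0.92, 0, -3.1, -1], [0.33, -0.92, 0, -3.1, -1], [0.33, -0.92, -0.2, -3.1, -1], [0.33, -0.92, -0.2, -3.1, -1], [0.33, -0.92, -0.3, -3.1, -1], [0.33, -0.92, -0.3, -3.1, -1]]
  ]
}}

```text
clock: 22.48
eef_pos: [0.5633, -0.1579, 0.3195]
tool_rot: [-0.639, 0.739, -0.162, 0.14]
ft_force: [0.9, 0.2, -1.1]
grip_width: 0.0129
grasp_force: 62.1
```

{"fn": "apply_moves", "kwargs": {
  "targets": [
    [[0.1, -0.8, -0.4, -3.1, -1], [0.1, -0.8, -0.4, -3.1, -1], [0.1, -0.2, -0.4, 0, -1], [0, 0, 0, 0, -1], [0, 0, 0, 0, -1], [0, 0, 0, 0, -1]]
  ]
}}

```text
clock: 22.98
eef_pos: [0.5754, -0.2272, 0.2718]
tool_rot: [-0.6, 0.771, -0.168, 0.131]
ft_force: [-0.5, -0.5, 0.6]
grip_width: 0.0128
grasp_force: 62.1
```

```bash
python3 - <<'E'
from h import *
o,M=state();print(np.degrees(np.arcsin(np.hypot(*M[:2,2]))));go(np.array([.5936,-.2448,.2581])-o['eef_pos'])
I={}
for n in("top","scene"):
    ps,ds=zip(*[imaging.camera(n) for _ in range(2)]);I[n]=(np.mean(ps,0).astype(np.uint8),np.median(ds,0));np.savez(f"pics/{n}4.npz",p=I[n][0],d=I[n][1])
a=I["top"][0][60:180,310:470];b=I["scene"][0][120:240,60:220]
cv2.imwrite("pics/m4.png",np.hstack([cv2.resize(q,(400,300),interpolation=cv2.INTER_CUBIC) for q in(a,b)]))
az=np.radians(-14.4);t=np.radians(25)
xc=np.array([np.cos(t)*np.cos(az),np.cos(t)*np.sin(az),np.sin(t)]);zc=np.array([-np.sin(t)*np.cos(az),-np.sin(t)*np.sin(az),np.cos(t)]);yc=np.cross(zc,xc)
B=np.array([xc,yc,zc]);F=np.array([.7497,-.2849,.3101])
for n,(p,d) in I.items():
    q=(cloud(cam(n),d)-F)@B.T;h=cv2.cvtColor(p,cv2.COLOR_BGR2HSV)
    near=(abs(q[...,1])<.07)&(q[...,0]>-.25)&(q[...,0]<-.1)&(abs(q[...,2])<.12)
    g=near&(h[...,0]>45)&(h[...,0]<85)&(h[...,1]>100);w=near&(h[...,1]<70)&(h[...,2]>90)
    for nm,m in(("green",g),("white",w)):
        if m.sum()>8: print(n,nm,m.sum(),"cam-frame mm lo",(np.percentile(q[m],4,axis=0)*1000).round(),"med",(np.median(q[m],0)*1000).round(),"hi",(np.percentile(q[m],96,axis=0)*1000).round())
E
```

```text
t 22.98 p [ 0.5754 -0.2272  0.2718] carton xy [-0.0648 -0.3693] y-az 165.76 tz [ 0.404 -0.102 -0.909] j [-0.41  0.13 -0.1   0.92  0.07 -1.72] F [-0.5 -0.5  0.6] w 0.0128
24.61011079133448
units [ 0.45 -0.44 -0.34]
top green 37 cam-frame mm lo [-185.   20.   74.] med [-178.   27.   76.] hi [-173.   33.   81.]
top white 93 cam-frame mm lo [-198.  -11.  -55.] med [-176.   43.   48.] hi [-172.   52.   56.]
scene green 42 cam-frame mm lo [-184.   20.   60.] med [-176.   32.   69.] hi [-173.   37.   78.]
scene white 303 cam-frame mm lo [-189.  -21.  -16.] med [-175.    9.   20.] hi [-172.   52.   55.]
```

View pics/m4.png

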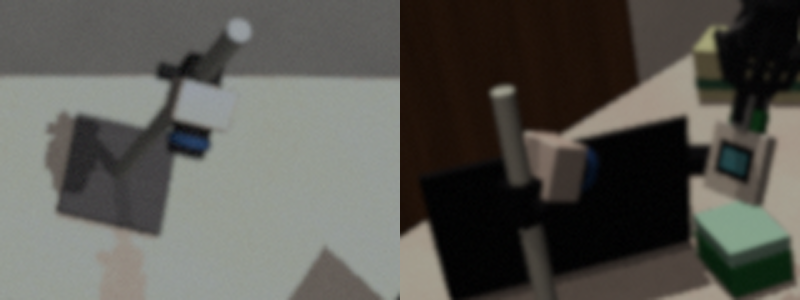

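{"fn": "apply_moves", "kwargs": {
  "targets": [
    [[0.15, -0.15, -0.12, 0, -1], [0.15, -0.15, -0.12, 0, -1], [0.15, -0.15, -0.1, 0, -1], [0, 0, 0, 0, -1], [0, 0, 0, 0, -1], [0, 0, 0, 0, -1]]
  ]
}}

```text
clock: 23.68
eef_pos: [0.5932, -0.2458, 0.2559]
tool_rot: [-0.6, 0.772, -0.167, 0.13]
ft_force: [0.3, 0.6, -1.4]
grip_width: 0.0126
grasp_force: 62.1
```

```bash
python3 - <<'E'
from h import *
o,M=state();print(np.degrees(np.arcsin(np.hypot(*M[:2,2]))));go(np.array([.5936,-.2448,.2581])-o['eef_pos'])
az=np.radians(-14.4);t=np.radians(25)
xc=np.array([np.cos(t)*np.cos(az),np.cos(t)*np.sin(az),np.sin(t)]);zc=np.array([-np.sin(t)*np.cos(az),-np.sin(t)*np.sin(az),np.cos(t)]);B=np.array([xc,np.cross(zc,xc),zc]);F=np.array([.7497,-.2849,.3101])
p,d=zip(*[imaging.camera("scene") for _ in range(3)]);p=np.mean(p,0).astype(np.uint8);d=np.median(d,0);C=cam("scene")
q=(cloud(C,d)-F)@B.T;h=cv2.cvtColor(p,cv2.COLOR_BGR2HSV)
near=(abs(q[...,1])<.06)&(q[...,0]>-.2)&(q[...,0]<-.12)&(abs(q[...,2])<.1)
g=near&(h[...,1]>60)&(h[...,0]>85)&(h[...,0]<115)&(h[...,2]>40)
k,l,st,ce=cv2.connectedComponentsWithStats(g.astype(np.uint8));i=1+np.argmax(st[1:,4]);print("window px",st[i],ce[i],"cam frame",np.median(q[l==i],0).round(4))
w=near&(h[...,1]<70)&(h[...,2]>90);f=w&(q[...,0]>np.percentile(q[w][:,0],30))
x=q[f];a=np.linalg.lstsq(np.c_[x[:,1:],np.ones(len(x))],x[:,0],rcond=None)[0];print("face slopes deg",np.degrees(a[:2]).round(1),"x",a[2].round(4),len(x),"y",np.percentile(x[:,1],[2,98]).round(3),"z",np.percentile(x[:,2],[2,98]).round(3))
P=cloud(C,d)
cv2.imwrite("pics/s5.png",cv2.resize(p[110:270,60:380],(800,400),interpolation=cv2.INTER_CUBIC))
E
python3 fl.py
```

```text
t 23.68 p [ 0.5932 -0.2458  0.2559] carton xy [-0.0518 -0.3915] y-az 165.71 tz [ 0.401 -0.102 -0.91 ] j [-0.43  0.19 -0.07  0.9   0.07 -1.73] F [ 0.3  0.6 -1.4] w 0.0126
24.44206869827945
units [0.01 0.03 0.06]
window px [179 186  10  10  79] [183.41772152 190.88607595] cam frame [-0.1603 -0.0013 -0.0036]
face slopes deg [-0.4  2.9] x -0.1607 190 y [-0.034  0.038] z [-0.04   0.056]
t 23.83 p [ 0.5932 -0.2457  0.2566] carton xy [-0.0517 -0.3914] y-az 165.73 tz [ 0.402 -0.102 -0.91 ] j [-0.43  0.18 -0.07  0.9   0.07 -1.73] F [-0.4 -0.5 -0.7] w 0.0128
top 1 1305 angle [2.2  2.25 2.28]
top -1 1134 angle [2.31 2.35 2.37]
scene 1 793 angle [2.27 2.3  2.32]
scene -1 875 angle [2.32 2.35 2.37]
```

View pics/s5.png

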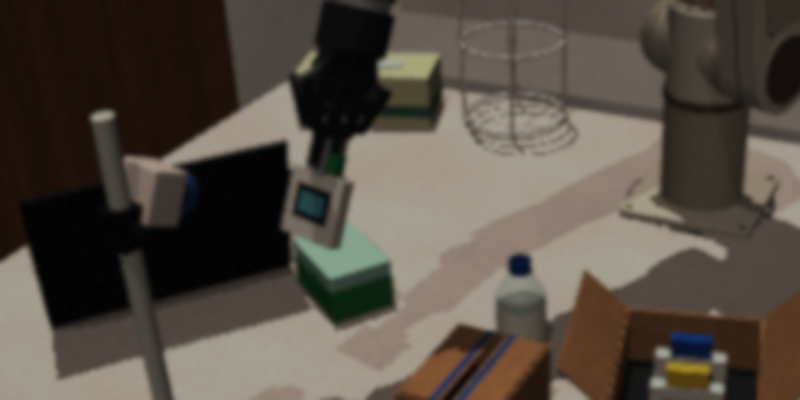

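The picture shows the window (crop px ~312,203) facing the lens, grip end up. Both flaps are folded back, and yellow and blue are still in place. The window measures (−160, −1, −4) mm in the camera frame. I make a small height trim, let it settle, and hand in.

{"fn": "apply_moves", "kwargs": {
  "targets": [
    [[0, 0.02, 0.06, 0, -1], [0, 0, 0, 0, -1], [0, 0, 0, 0, -1], [0, 0, 0, 0, -1], [0, 0, 0, 0, -1], [0, 0, 0, 0, -1]]
  ]
}}

```text
clock: 24.43
eef_pos: [0.5932, -0.2449, 0.2589]
tool_rot: [-0.6, 0.771, -0.168, 0.13]
ft_force: [0.1, 0.2, -0.7]
grip_width: 0.0132
grasp_force: 62.1
```

```bash
python3 -c "
from h import *
from workcell import order
state();print(order.job_done())"
```

```text
t 24.43 p [ 0.5932 -0.2449  0.2589] carton xy [-0.0515 -0.3906] y-az 165.73 tz [ 0.402 -0.102 -0.91 ] j [-0.43  0.18 -0.06  0.9   0.07 -1.73] F [ 0.1  0.2 -0.7] w 0.0132
the job is handed in; nothing more can be done
None
```

I handed the job in at 24.4 s of the 51 s: both flaps are folded back to about 2.3 rad, and the arm holds the green cartridge still, window facing the lens at about 160 mm and within about 4 mm of centre as measured just before a final 2 mm height trim.

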